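Assemble the floor build-up sample on its stand

TASK

Put the timber floor sample together on the grey metal stand with the two upright rods, in the order it is built on site: the grey concrete slab at the bottom, then the light blue insulation, then the light plywood, and the dark walnut flooring on top, each threaded over both rods and lying flat on the one below. The terracotta and green samples are other finishes that are not wanted: leave them and the other things on the chest where they are.

Things in the scene. Friction and masses are not known exactly. Their poses are not given: they have to be found in the camera images.
- sample_stand: Fixed stand: grey metal foot 150 x 80 mm, its top 10 mm above the work surface, with two upright 8 mm steel rods 47 mm either side of its middle along its length. They end 76 mm above the work surface (the last 6 mm tapers), just inside the top sample when the 70 mm stack is complete. Origin: centre of its underside, at work surface height; x through both rods, z up.
- concrete_slab: Concrete slab sample, mid grey: 124 x 56 mm plate, 20 mm thick, with two 16 mm through holes on its long centre line, 47 mm either side of the middle. Origin: centre of its underside; x along its length, z up. Loose, about 320 g.
- blue_insulation: Rigid insulation board sample, light blue with fine cross lines: 124 x 56 mm plate, 20 mm thick, with two 16 mm through holes on its long centre line, 47 mm either side of the middle. Origin: centre of its underside; x along its length, z up. Loose, about 40 g.
- plywood_deck: Plywood deck sample, light yellowish wood with dark ply lines round its edge: 124 x 56 mm plate, 15 mm thick, with two 16 mm through holes on its long centre line, 47 mm either side of the middle. Origin: centre of its underside; x along its length, z up. Loose, about 70 g.
- walnut_floor: Walnut flooring sample, dark brown wood with two thin joint lines along it: 124 x 56 mm plate, 15 mm thick, with two 16 mm through holes on its long centre line, 47 mm either side of the middle. Origin: centre of its underside; x along its length, z up. Loose, about 80 g.
- terracotta_tile: Terracotta tile sample, orange-red; not wanted, leave it: 124 x 56 mm plate, 15 mm thick, with two 16 mm through holes on its long centre line, 47 mm either side of the middle. Origin: centre of its underside; x along its length, z up. Loose, about 200 g.
- green_lino: Linoleum flooring sample, dark green; not wanted, leave it: 124 x 56 mm plate, 15 mm thick, with two 16 mm through holes on its long centre line, 47 mm either side of the middle. Origin: centre of its underside; x along its length, z up. Loose, about 120 g.
- tape_measure: Yellow pocket tape measure, 35 x 78 x 64 mm high, standing; a bystander. Origin: centre of its underside.
- ink_bottle: Black drawing-ink bottle with a white label, 46 mm across, 64 mm high; a bystander. Origin: centre of its underside.
- loupe: Black loupe, 43 mm across, 36 mm high; a bystander. Origin: centre of its underside.

How it is judged:
On the way, in this order (a step that is already met when the one before it is completed fails the run):
1. the concrete slab lies on the stand's foot, over both rods (z of concrete_slab in the frame of sample_stand between 0.007 and 0.013 m and horizontal distance between concrete_slab and sample_stand below 0.008 m and angle between the x axis of concrete_slab and the x axis of sample_stand, either way round below 0.15 rad and angle between concrete_slab's own z axis and vertical below 0.06 rad), for 0.2 s.
2. the blue insulation lies on the concrete, over both rods (z of blue_insulation in the frame of sample_stand between 0.027 and 0.033 m and horizontal distance between blue_insulation and sample_stand below 0.008 m and angle between the x axis of blue_insulation and the x axis of sample_stand, either way round below 0.15 rad and angle between blue_insulation's own z axis and vertical below 0.06 rad), for 0.2 s.
3. the plywood lies on the insulation, over both rods (z of plywood_deck in the frame of sample_stand between 0.047 and 0.053 m and horizontal distance between plywood_deck and sample_stand below 0.008 m and angle between the x axis of plywood_deck and the x axis of sample_stand, either way round below 0.15 rad and angle between plywood_deck's own z axis and vertical below 0.06 rad), for 0.2 s.
4. the walnut lies on the plywood, over both rods (z of walnut_floor in the frame of sample_stand between 0.062 and 0.068 m and horizontal distance between walnut_floor and sample_stand below 0.008 m and angle between the x axis of walnut_floor and the x axis of sample_stand, either way round below 0.15 rad and angle between walnut_floor's own z axis and vertical below 0.06 rad), for 0.2 s.
At the end, for the whole second after the job is handed in: On the stand, from the foot up: concrete, blue insulation, plywood, walnut, both rods through each (each underside within 3 mm of 10, 30, 50 and 65 mm above the work surface; middle within 8 mm of the stand's; length within 0.15 rad of the stand's; tilt under 0.06 rad), all at rest (all of step 1 and all of step 2 and all of step 3 and all of step 4 and linear speed of each of concrete_slab, blue_insulation, plywood_deck, walnut_floor below 0.02 m/s); the robot touches nothing.
It fails at once if the terracotta tile is moved by more than 20 mm (distance of terracotta_tile from where it was at the start of the episode above 0.02 m).
It fails at once if the green lino is moved by more than 20 mm (distance of green_lino from where it was at the start of the episode above 0.02 m).
It fails at once if the tape measure is moved by more than 20 mm (distance of tape_measure from where it was at the start of the episode above 0.02 m).
It fails at once if the ink bottle is moved by more than 20 mm (distance of ink_bottle from where it was at the start of the episode above 0.02 m).
It fails at once if the loupe is moved by more than 20 mm (distance of loupe from where it was at the start of the episode above 0.02 m).
It also fails if it takes over 102 s, if anything falls off the work surface, if the arm or the gripper's body presses on something with over 40 N, if the wrist force passes 120 N, or if a joint passes its speed limit or range.

ROBOT

A 6-joint arm with a two-finger parallel gripper is mounted at the origin on the work surface; the furniture and walls round the work are solid. World frame = base frame: x ahead of the robot, y to its left, z up, the work surface at z = 0. Lengths are in m, angles in rad, forces in N, time in s.
With the tool pointing down it reaches from about 0.35 to 0.875 m from the base axis. Payload 15.5 kg.
Tool frame: the origin (TCP) lies at the very end of the fingers, on their centre line; the grasp point (between the pads) lies 19 mm behind it (bot.tcp_to_grasp is the distance from the TCP to the grasp point, in m); z points along the fingers, y is the line along which they close (so a half turn about z gives the same grasp; the last joint's range is limited). The gripper opens to 85 mm and grips with 20 to 120 N. Pads are 22 mm wide; open, the fingers measure 114 mm over their backs; the gripper's body (76 mm by 85 mm) begins 54 mm behind the grasp point. The pads swing forward as they close: fully open they stand 13 mm farther back than shut.
Start: joints at [1.188, 0.494, 1.345, -0, 1.302, -0.096], TCP at [0.177, 0.599, 0.231] pointing down, gripper open.
Joint ranges: [-2.91, 2.91], [-0.82, 2.16], [0.22, 2.67], [-1.22, 4.37], [0.12, 2.79], [-3.08, 3.08]. Speed limits (rad/s): [1.89, 1.89, 2.57, 3.01, 3.01, 3.01].

INTERFACE

Orientations are given as a unit quaternion [w, x, y, z].
In Python, from rig import bot gives the robot as it stands.
- The arm moves only by the shell command python3 -m handwheel 'ROWS' [FORCE]. ROWS is JSON, a list of rows, each a list of 3 entries, a list of its own where there are three numbers: the turn, a rotation vector about the world's x, y, z in units of 6 degrees (1.0 is 6 degrees), then the shift along the world's x, y, z in units of 40 mm (1.0 is 40 mm), then the finger opening in mm, from 0 to 85.4. A call has 1 to 10 rows; each row shifts and turns the commanded pose from where the row before left it; what a row does not reach is not made up. A row lasts 1/8 s, in which the tool goes at most 62.5 mm and 10.7 degrees, less where a joint would pass 70% of its speed; a pose out of reach is approached as far as the arm can. A call is refused whole if a number of a shift passes 1 or a number of a turn 1, either way. A call with a gripper value outside its range is refused whole. The fingers move at their own pace and stop on an object; FORCE is the grip in N (left out, the last holds). Time passes only in rows, so rows that do not move let the fingers close. It gives the time, the measured TCP pose, the force, the opening and the grip force at its end, in the units of the state.
- bot.state(): the state, without advancing time (a new reading comes with each control period).
- bot.capture(name): name is "scene" or "top" or "wrist"; returns a dict with "img" (480x640x3 uint8, blue, green, red), "depth" (480x640 float32, m along the optical axis (not along the pixel's ray), 0 where there is no reading), "fx", "fy", "cx", "cy" (pixels), "k1" (the pictures are not rectified: a ray, as slopes to the right and down, at radius r is drawn at 1 + k1 r^2 times it, then the intrinsics apply), "R" (3x3) and "t" (3): a world point X has camera coordinates R X + t. Camera axes: x right, y down, z forward; pixel columns grow to the right and rows downward; lengths in m; the calibration is good to about 2 mm. A picture is of the moment at which its call begins.
- bot.hand_in(): hands the job in; it is judged then, once.
Trained networks look in the newest picture that a camera, given by its name, has taken for a name from the list of things; names that differ only in an ending like _2 or _b are one class to them, and where a whole thing is asked for, a point or a joint stands for the part that bears it (a point fixed in the world has none). Each returns a list of dicts, best first, with "score" (0 to 1); they miss things now and then, are a little off and sometimes report something else, mostly with a low value. They report only what shows in the picture. A call takes as long as a camera call.
- bot.search_frame(camera, query): "at" ([x, y, z] in m, in the coordinates of the camera as it stood for that picture, good to about 4 mm: the middle of the surface that is visible of it).
- bot.cut_out(camera, query): "mask" (480x640 bool, what is visible of it).
The state is a dict: "t": time; "q": joint angles; "qvel": joint speeds; "joint_torque": joint torques, N m; "tool_pos": TCP position; "ee_rot": TCP orientation; "force": force on the tool from outside, world axes, zero at the start; "wrist_torque": the same for the moment, N m; "grip_width": opening from 0.0 (shut) to 1.0 (fully open); "grasp_force": force on a finger pad.
Only numpy, scipy, OpenCV 4.12 (cv2) and the standard library are available. Lean on these libraries where they do the work, as an engineer would, in place of code of your own. Each camera call takes 0.05 s, during which the arm holds its last target. There are 200 camera calls.

## Working session

There is one attempt and no reset: what is moved stays moved. The work goes in short steps, Python scripts to look and compute and a shell command to move; the robot and the scene stay as the last step left them, time stands still between calls to the robot, and variables do not carry over. Pictures are saved under pics/ and viewed, at most 14 in all, crops included, and the job is handed in when it is done.

```bash
ls; mkdir -p pics; python3 - <<'E'
from rig import bot
import cv2
for n in("scene","top"):
    c=bot.capture(n); cv2.imwrite(f"pics/{n}0.png",c["img"]); print(n,c["fx"],c["k1"],c["R"],c["t"])
print(bot.state())
E
```

```text
pics
scene 512.1394403824669 -0.0200618356694093 [[ 0.4815437  -0.87641776 -0.00275065]
 [-0.62243389 -0.33978056 -0.70507107]
 [ 0.61700219  0.34123463 -0.70913131]] [-0.27013165  0.29368524  0.76626342]
top 461.8975041473727 -0.08124925306688861 [[ 0.02416963 -0.99962165 -0.01312973]
 [-0.99731786 -0.02320215 -0.06941713]
 [ 0.06908623  0.0147723  -0.99750131]] [-0.04865366  0.46779284  1.05032837]
{'t': 0.1, 'q': array([ 1.18847109e+00,  4.94123451e-01,  1.34606700e+00, -1.61168261e-05,
        1.30248469e+00, -9.55035905e-02]), 'qvel': array([-0.00046336, -0.00202103, -0.00299729, -0.00132673,  0.00270404,
       -0.00072904]), 'joint_torque': array([ 3.00463398e-03, -8.83580732e+01, -3.84562647e+01, -1.42906470e-04,
        5.30692298e-03,  5.62085495e-05]), 'tool_pos': array([0.17670044, 0.59916934, 0.23075912]), 'ee_rot': array([-1.20535089e-04,  1.42917607e-01,  9.89734442e-01, -5.27704698e-04]), 'force': array([-0.35486896, -0.10383003, -0.10975967]), 'wrist_torque': array([ 0.01378104, -0.07410621,  0.0639338 ]), 'grasp_force': 0.0, 'grip_width': 0.9977737838529366}
```

View pics/top0.png

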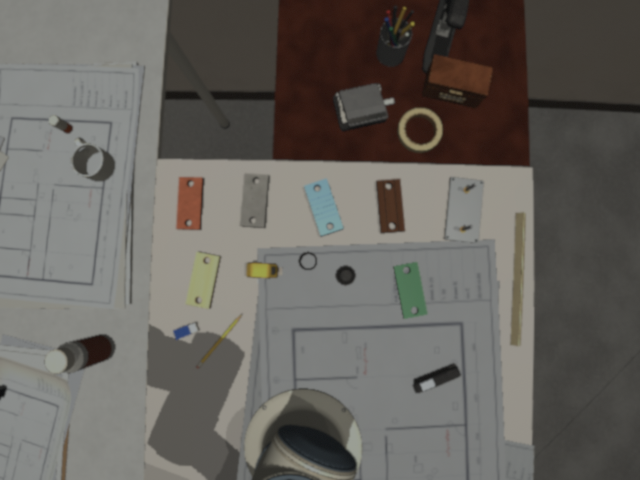

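View pics/scene0.png

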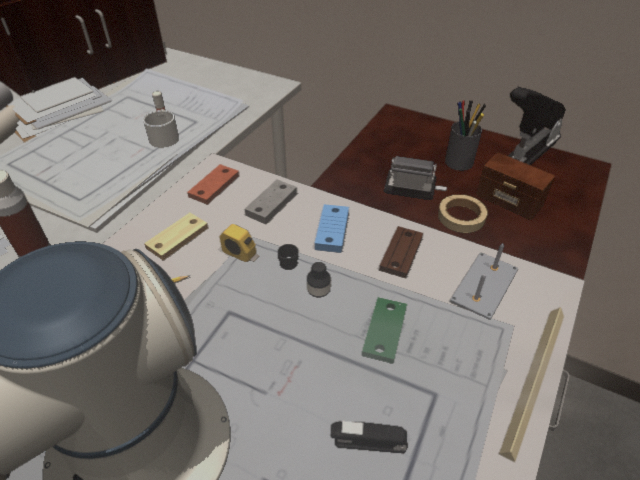

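```bash
cat >h.py <<'E'
from rig import bot
import cv2, numpy as np
def cloud(c,mask):
    v,u=np.nonzero(mask&(c["depth"]>0)); d=c["depth"][v,u]
    x=(u-c["cx"])/c["fx"]; y=(v-c["cy"])/c["fy"]; X,Y=x.copy(),y.copy()
    for _ in range(5):
        k=1+c["k1"]*(X*X+Y*Y); X,Y=x/k,y/k
    return (np.c_[X*d,Y*d,d]-c["t"])@np.asarray(c["R"])
def rect(P,lo,hi):
    Q=P[(P[:,2]>lo)&(P[:,2]<hi)]
    (cx,cy),(w,h),a=cv2.minAreaRect((Q[:,:2]*1000).astype(np.float32))
    if w<h: w,h,a=h,w,a+90
    return cx,cy,w,h,(a+90)%180-90
E
python3 - <<'E'
from h import *
for cam in ("top","scene"):
    c=bot.capture(cam)
    for n in "sample_stand concrete_slab blue_insulation plywood_deck walnut_floor terracotta_tile green_lino tape_measure ink_bottle loupe".split():
        r=bot.cut_out(cam,n)
        for m in r[:2]:
            k=cv2.erode(m["mask"].astype(np.uint8),np.ones((3,3)))>0
            P=cloud(c,k)
            if len(P)<20: print(cam,n,"few",m["mask"].sum());continue
            z=np.percentile(P[:,2],[5,50,95]); zt=z[1] if n!="sample_stand" else .012
            v,u=np.nonzero(k)
            print(cam,n,round(m["score"],2),"uv",u.mean().round(),v.mean().round(),"z",z.round(3),"rect mm",np.round(rect(P,zt-.006,zt+.006),1))
E
```

```text
top sample_stand 0.73 uv 464.0 210.0 z [0.008 0.011 0.015] rect mm [ 556.8 -364.1  145.2   80.9   -6. ]
top concrete_slab 0.8 uv 254.0 200.0 z [0.017 0.021 0.024] rect mm [568.3 127.6 124.   56.6  -2.2]
top blue_insulation 0.76 uv 323.0 207.0 z [0.018 0.021 0.024] rect mm [554.4 -35.  117.4  50.8  21.2]
top blue_insulation 0.28 uv 203.0 280.0 z [0.013 0.016 0.019] rect mm [377.5 241.4 122.3  57.  -10.1]
top plywood_deck 0.74 uv 390.0 205.0 z [0.012 0.016 0.019] rect mm [ 562.5 -190.3  121.8   54.9    5.3]
top plywood_deck 0.59 uv 203.0 279.0 z [0.012 0.016 0.019] rect mm [378.3 240.5 118.4  54.1 -10.8]
top walnut_floor 0.62 uv 390.0 204.0 z [0.012 0.016 0.019] rect mm [ 563.1 -190.5  121.2   54.9    6.6]
top walnut_floor 0.55 uv 190.0 203.0 z [0.012 0.016 0.019] rect mm [558.  280.6 119.8  55.3  -1.1]
top terracotta_tile 0.73 uv 189.0 203.0 z [0.012 0.016 0.019] rect mm [ 5.588e+02  2.821e+02  1.214e+02  5.720e+01 -3.000e-01]
top terracotta_tile 0.34 uv 203.0 280.0 z [0.012 0.016 0.019] rect mm [377.8 240.9 124.   55.9  -9.7]
top green_lino 0.59 uv 410.0 288.0 z [0.013 0.016 0.019] r
[... 887 characters left out ...]
0 252.0 z [0.005 0.014 0.017] rect mm [ 561.1 -191.1  125.5   52.9    6. ]
scene terracotta_tile 0.89 uv 213.0 184.0 z [0.005 0.014 0.017] rect mm [5.571e+02 2.791e+02 1.255e+02 5.710e+01 4.000e-01]
scene terracotta_tile 0.67 uv 289.0 256.0 z [0.005 0.024 0.035] rect mm [429.6  -4.3  43.2  34.3  36.9]
scene green_lino 0.65 uv 384.0 330.0 z [0.008 0.015 0.017] rect mm [ 366.3 -238.4  126.9   51.4   11.6]
scene tape_measure 0.63 uv 239.0 244.0 z [0.008 0.042 0.063] rect mm [391.3  93.8  63.1  25.9 -67.2]
scene ink_bottle 0.58 uv 318.0 280.0 z [0.011 0.038 0.065] rect mm [391.9 -91.2  44.3  32.3 -76.6]
scene loupe 0.85 uv 289.0 256.0 z [0.004 0.023 0.035] rect mm [428.4  -3.6  42.6  34.2  28.7]
```

The top view shows stand (464,210), concrete (254,200), blue (323,207), plywood (203,280) and walnut (390,205). The walnut-floor and plywood masks got mixed up in "top"; the picture and "scene" settle which is which. Moving over the concrete.

```bash
python3 -m handwheel '[[[0,0,0.72],[0.8,-0.98,0],85],[[0,0,0.72],[0.8,-0.98,0],85],[[0,0,0.72],[0.8,-0.98,0],85],[[0,0,0],[0.8,-0.98,0],85],[[0,0,0],[0.8,-0.98,0],85],[[0,0,0],[0.8,-0.98,0],85],[[0,0,0],[0.8,-0.98,0],85],[[0,0,0],[0.8,-0.98,0],85],[[0,0,0],[0.8,-0.98,0],85],[[0,0,0],[0.8,-0.98,0],85]]' 40 
python3 -m handwheel '[[[0,0,0],[0.85,-0.98,-0.3],85],[[0,0,0],[0.9,-1,-0.3],85],[[0,0,0],[0,0,0],85],[[0,0,0],[0,0,0],85]]'
python3 - <<'E'
from h import *
c=bot.capture("wrist"); cv2.imwrite("pics/w1.png",c["img"]); 
m=bot.cut_out("wrist","concrete_slab")
for q in m[:2]:
    k=cv2.erode(q["mask"].astype(np.uint8),np.ones((3,3)))>0
    P=cloud(c,k); print(q["score"],np.percentile(P[:,2],[5,50,95]),rect(P,.012,.028))
print(bot.state()["tool_pos"],bot.state()["ee_rot"])
# rods
for cam in("top","scene"):
    c=bot.capture(cam); P=cloud(c,np.ones((480,640),bool))
    s=P[(abs(P[:,0]-.556)<.09)&(abs(P[:,1]+.364)<.06)&(P[:,2]>.025)&(P[:,2]<.09)]
    for sg in(1,-1):
        r=s[(s[:,0]-.556)*sg>0]; print(cam,len(r),np.round(np.median(r,0),4),r[:,2].max() if len(r) else 0, np.round(r[np.argsort(-r[:,2])[:5]],4).tolist())
E
```

```text
t: 2.45
tool_pos: [0.4978, 0.2061, 0.2314]
ee_rot: [0.0, 0.03, 1.0, 0.0]
force: [0.7, 0.4, 0.3]
grip_width: 0.992
grasp_force: 0.0
t: 2.95
tool_pos: [0.5665, 0.1283, 0.2072]
ee_rot: [-0.0, 0.031, 1.0, 0.0]
force: [0.2, 1.3, 0.8]
grip_width: 0.995
grasp_force: 0.0
0.96 [0.01932134 0.02066311 0.02183481] (568.4085693359375, 128.44268798828125, 123.83468627929688, 55.9478759765625, -2.7436981201171875)
[0.56625166 0.12909339 0.20756924] [3.99586014e-05 2.98388800e-02 9.99554716e-01 9.91050391e-05]
top 35 [ 0.602  -0.367   0.0565] 0.07776522131574146 [[0.6043, -0.3693, 0.0778], [0.6024, -0.3677, 0.0758], [0.6047, -0.3678, 0.0754], [0.6028, -0.3704, 0.0742], [0.6005, -0.3682, 0.0741]]
top 33 [ 0.5105 -0.358   0.0597] 0.07818062094095275 [[0.5108, -0.36, 0.0782], [0.5109, -0.3624, 0.0776], [0.511, -0.3585, 0.0757], [0.5135, -0.3613, 0.074], [0.5112, -0.357, 0.0734]]
scene 88 [ 0.602  -0.3687  0.0529] 0.07537958761988908 [[0.6043, -0.3687, 0.0754], [0.6025, -0.3693, 0.0746], [0.6083, -0.3679, 0.0742], [0.6022, -0.3677, 0.0741], [0.6053, -0.3669, 0.0737]]
scene 92 [ 0.5083 -0.3601  0.0523] 0.07750694712624413 [[0.5103, -0.3589, 0.0775], [0.5087, -0.3595, 0.0768], [0.508, -0.3601, 0.0751], [0.5072, -0.3585, 0.0751], [0.5114, -0.361, 0.0749]]
```

```bash
python3 -m handwheel '[[[0,0,0],[0.05,-0.02,-1],85],[[0,0,0],[0,0,-1],85],[[0,0,0],[0,0,-1],85],[[0,0,0],[0,0,-1],85],[[0,0,0],[0,0,-0.6],85],[[0,0,0],[0,0,-0.4],85],[[0,0,0],[0,0,0],85]]'
python3 -m handwheel '[[[0,0,0],[0,0,0],50],[[0,0,0],[0,0,0],50],[[0,0,0],[0,0,0],50],[[0,0,0],[0,0,0],50],[[0,0,0],[0,0,0],50],[[0,0,0],[0,0,0],50]]' 50
```

```text
t: 4.03
tool_pos: [0.5684, 0.1278, 0.0069]
ee_rot: [-0.001, 0.03, 1.0, -0.0]
force: [1.3, 0.1, -0.1]
grip_width: 0.994
grasp_force: 0.0
t: 4.78
tool_pos: [0.5695, 0.1277, 0.0087]
ee_rot: [0.001, 0.03, 1.0, 0.0]
force: [-2.2, 0.7, 9.6]
grip_width: 0.634
grasp_force: 51.3
```

```bash
python3 -m handwheel '[[[0,0,0],[0,0,0.3],50],[[0,0,0],[0,0,1],50],[[0,0,0],[0,0,1],50],[[0,0,0],[0,0,1],50],[[0,0,0],[0,0,1],50],[[0,0,-0.35],[0,-0.5,0.2],50],[[0,0,0],[0,-1,0],50],[[0,0,0],[-0.1,-1,0],50],[[0,0,0],[-0.1,-1,0],50],[[0,0,0],[-0.1,-1,0],50]]'
python3 -m handwheel '[[[0,0,0],[0,-1,0],50],[[0,0,0],[0,-1,0],50],[[0,0,0],[0,-1,0],50],[[0,0,0],[0,-1,0],50],[[0,0,0],[0,-1,0],50],[[0,0,0],[0,-1,0],50],[[0,0,0],[0,-1,0],50],[[0,0,0],[0,-0.8,0],50],[[0,0,0],[0,0,0],50],[[0,0,0],[0,0,0],50]]'
python3 - <<'E'
from h import *
c=bot.capture("wrist"); cv2.imwrite("pics/w2.png",c["img"]); 
s=bot.state(); print(s["tool_pos"],s["ee_rot"])
P=cloud(c,np.ones((480,640),bool))
s=P[(abs(P[:,0]-.556)<.1)&(abs(P[:,1]+.364)<.065)&(P[:,2]<.09)]
print(len(s),np.round(rect(s,.007,.014),1)); s=s[s[:,2]>.02]
for sg in(1,-1):
    r=s[(s[:,0]-.556)*sg>0]; print(len(r),np.round(np.median(r,0),4))
h=P[(abs(P[:,0]-.556)<.1)&(abs(P[:,1]+.364)<.065)&(P[:,2]>.12)]
print(len(h),np.percentile(h[:,2],[5,50,95]))
E
```

```text
t: 6.02
tool_pos: [0.5556, -0.0546, 0.1866]
ee_rot: [-0.001, 0.049, 0.999, 0.0]
force: [-0.3, 0.6, -2.5]
grip_width: 0.635
grasp_force: 55.2
t: 7.28
tool_pos: [0.5558, -0.3644, 0.1865]
ee_rot: [-0.001, 0.049, 0.999, 0.001]
force: [0.1, 0.3, -4.2]
grip_width: 0.632
grasp_force: 55.2
[ 0.55609065 -0.36396774  0.18672046] [-5.60218857e-04  4.88167377e-02  9.98807495e-01  4.47760989e-04]
15071 [ 531.8 -361.    95.4   80.5   -5.6]
0 [nan nan nan]
54 [ 0.5085 -0.359   0.0375]
94326 [0.19738996 0.19980245 0.26869261]
  return _methods._mean(a, axis=axis, dtype=dtype,
  ret = um.true_divide(
```

View pics/w2.png

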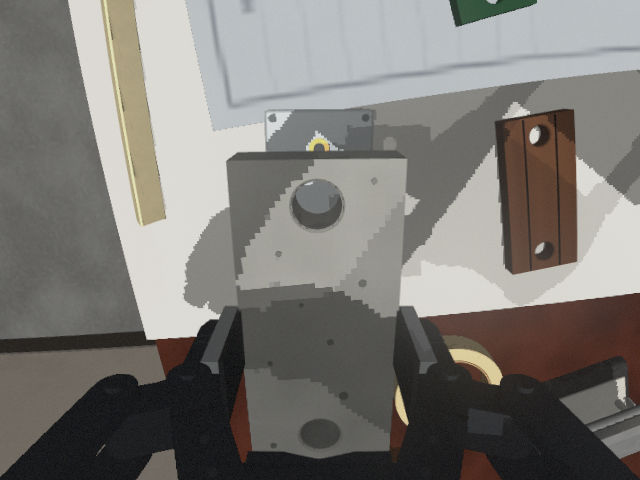

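The plate is held with its holes at (318,203) and (320,433), hiding the stand. I'll step aside in y so the wrist camera sees the stand whole.

```bash
python3 -m handwheel '[[[0,0,0],[0,0.9,0],50],[[0,0,0],[0,0.9,0],50],[[0,0,0],[0,0.9,0],50],[[0,0,0],[0,0,0],50],[[0,0,0],[0,0,0],50]]'
cat >>h.py <<'E'
def look(pic=None):
    """wrist view: stand foot, rods, and the held plate relative to the TCP"""
    c=bot.capture("wrist"); s=bot.state()
    if pic: cv2.imwrite(pic,c["img"])
    P=cloud(c,np.ones((480,640),bool)); z=s["tool_pos"]; q=s["ee_rot"]
    a=np.degrees(2*np.arctan2(q[2],q[1]))-270; print("tcp",np.round(z*1000,1),"long axis",round((a+90)%180-90,2))
    return c,P,z
E
python3 - <<'E'
from h import *
c,P,z=look("pics/w3.png")
s=P[(abs(P[:,0]-.556)<.1)&(abs(P[:,1]+.364)<.065)&(P[:,2]<.09)]
print(len(s),np.round(rect(s,.007,.014),1)); s=s[s[:,2]>.02]
for sg in(1,-1):
    r=s[(s[:,0]-.556)*sg>0]; print(len(r),np.round(np.median(r,0),4)); print(np.round(r[np.argsort(-r[:,2])[:200:20]]*1000,1).tolist())
u=(P[:,2]>z[2]+.008)&(P[:,2]<z[2]+.02)
h=P[u&(abs(P[:,0]-z[0])<.1)&(abs(P[:,1]-z[1])<.026)]; print("held",rect(h,0,1),np.median(h[:,2]))
E
```

```text
t: 7.95
tool_pos: [0.5569, -0.2563, 0.1874]
ee_rot: [0.0, 0.048, 0.999, -0.0]
force: [0.7, -0.1, -4.6]
grip_width: 0.641
grasp_force: 55.2
tcp [ 556.8 -256.8  187.4] long axis 84.44
30571 [ 558.9 -363.6  149.7   80.1   -5.8]
476 [ 0.6034 -0.3652  0.0544]
[[606.0, -366.0, 77.7], [607.9, -366.5, 75.6], [604.9, -364.8, 74.2], [606.6, -364.3, 72.6], [602.1, -365.7, 72.0], [608.5, -364.7, 70.6], [605.0, -364.0, 68.3], [605.4, -364.1, 66.0], [602.6, -366.6, 63.4], [602.3, -365.0, 61.1]]
453 [ 0.5112 -0.3561  0.0574]
[[512.4, -359.2, 78.6], [511.1, -358.7, 76.2], [512.2, -356.9, 74.8], [509.2, -356.6, 73.8], [510.2, -356.1, 72.4], [509.6, -357.0, 71.3], [509.2, -357.4, 70.2], [513.0, -355.1, 67.9], [509.5, -356.7, 65.3], [512.0, -354.7, 63.1]]
held (553.587890625, -256.7803649902344, 123.66757202148438, 51.98639678955078, -0.0021209716796875) 0.19938365282204404
```

View pics/w3.png

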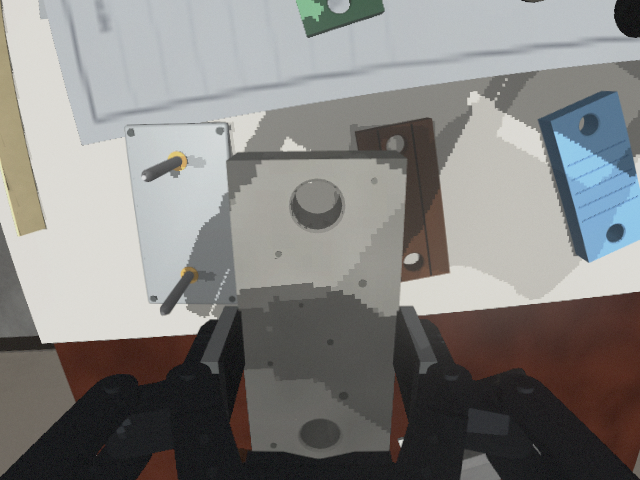

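```bash
cat >>h.py <<'E'
def held(P,z,ang,thick_top,w=.045):
    """held plate's top surface in tool axes (along length, across), mm"""
    a=np.radians(ang); ex=np.array([np.cos(a),np.sin(a)]); ey=np.array([-ex[1],ex[0]])
    d=P[:,:2]-z[:2]; l=d@ex*1000; t=d@ey*1000
    k=(abs(P[:,2]-z[2]-thick_top)<.003)&(abs(l)<90)&(abs(t)<45)
    l,t=l[k],t[k]; k=abs(t)<31; l,t=l[k],t[k]
    end=l<-30
    print("l",np.percentile(l,[.1,99.9]).round(1),"t(-end)",np.percentile(t[end],[.2,99.8]).round(1),"n",len(l))
    H,_,_=np.histogram2d(l,t,bins=[np.arange(-70,72,1.),np.arange(-32,33,1.)])
    return l,t
def pix2plane(c,u,v,zw):
    x,y=(u-c["cx"])/c["fx"],(v-c["cy"])/c["fy"]; X,Y=x,y
    for _ in range(5):
        k=1+c["k1"]*(X*X+Y*Y); X,Y=x/k,y/k
    R=np.asarray(c["R"]); o=-R.T@c["t"]; d=R.T@np.array([X,Y,1.]); return o+d*(zw-o[2])/d[2]
E
python3 - <<'E'
from h import *
c,P,z=look()
held(P,z,-5.56,.0125)
for u,v in((317,205),(320,433)):
    p=pix2plane(c,u,v,z[2]+.0125); a=np.radians(-5.56); d=(p-z)[:2]*1000
    print("hole",p.round(4),"tool l,t",(d@[np.cos(a),np.sin(a)]).round(1),(d@[-np.sin(a),np.cos(a)]).round(1))
for e in (.0,):
  r=P[(abs(P[:,0]-.559)<.1)&(abs(P[:,1]+.364)<.05)&(P[:,2]>.066)&(P[:,2]<.085)]
  for sg in(1,-1):
    q=r[(r[:,0]-.559)*sg>0]; print("rod tip",q.mean(0).round(4),len(q))
E
```

```text
tcp [ 556.8 -257.   187.3] long axis 84.41
l [-63.3  56.9] t(-end) [-27.3  28.7] n 44761
hole [ 0.5086 -0.2515  0.1998] tool l,t -48.5 0.8
hole [ 0.6009 -0.2594  0.1998] tool l,t 44.1 1.9
rod tip [ 0.6045 -0.3663  0.0725] 137
rod tip [ 0.5116 -0.3573  0.0724] 155
```

Stand foot measures (558.9, -363.6), -5.8°; the plate sits about 1.5 mm toward its -x end in the hand. Moving above the rods.

```bash
python3 -m handwheel '[[[0,0,0],[0.08,-0.9,0],50],[[0,0,0],[0,-0.9,0],50],[[0,0,0],[0,-0.89,-0.3],50],[[0,0,0],[0,0,-1],50],[[0,0,0],[0,0,-1],50],[[0,0,0],[0,0,0],50],[[0,0,0],[0,0,0],50]]'
python3 - <<'E'
from h import *
c,P,z=look("pics/w4.png")
E
```

```text
t: 8.93
tool_pos: [0.5605, -0.3649, 0.0967]
ee_rot: [0.001, 0.049, 0.999, -0.0]
force: [0.6, -0.4, -2.6]
grip_width: 0.631
grasp_force: 55.2
tcp [ 560.8 -365.    97.2] long axis 84.41
```

View pics/w4.png

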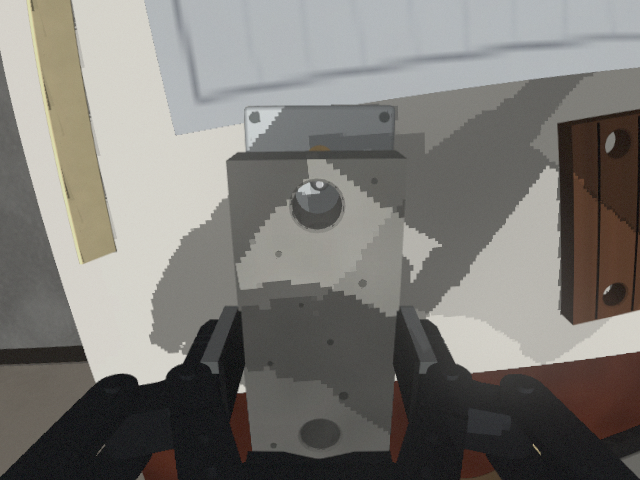

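The near rod tip shows in the hole at (319,185), laterally centred. Lowering.

```bash
python3 -m handwheel '[[[0,0,0],[0,0,-0.4],50],[[0,0,0],[0,0,-0.4],50],[[0,0,0],[0,0,0],50]]'
python3 -m handwheel '[[[0,0,0],[0,0,-0.4],50],[[0,0,0],[0,0,-0.4],50],[[0,0,0],[0,0,-0.3],50],[[0,0,0],[0,0,0],50]]'
```

```text
t: 9.35
tool_pos: [0.5591, -0.3634, 0.0615]
ee_rot: [-0.001, 0.049, 0.999, 0.001]
force: [0.5, -0.4, -3.1]
grip_width: 0.634
grasp_force: 55.2
t: 9.85
tool_pos: [0.5598, -0.364, 0.0182]
ee_rot: [-0.0, 0.049, 0.999, 0.0]
force: [0.3, 0.5, -2.6]
grip_width: 0.636
grasp_force: 59.9
```

```bash
python3 -m handwheel '[[[0,0,0],[0,0,0],85],[[0,0,0],[0,0,0],85],[[0,0,0],[0,0,0],85],[[0,0,0],[0,0,0],85],[[0,0,0],[0,0,0.3],85],[[0,0,0],[0,0,1],85],[[0,0,0],[0,0,1],85],[[0,0,0],[0,0,1],85],[[0,0,0],[0,0,1],85]]'
python3 -m handwheel '[[[0,0,0.84],[0,1,0.2],85],[[0,0,0.84],[0,1,0],85],[[0,0,0.84],[0,1,0],85],[[0,0,0.84],[0,1,0],85],[[0,0,0.84],[0,1,0],85],[[0,0,0],[0,1,0],85],[[0,0,0],[0,1,0],85],[[0,0,0],[0,1,0],85],[[0,0,0],[0,0.2,0],85],[[0,0,0],[0,0,0],85]]'
cat >>h.py <<'E'
def find(n,h,k=.006):
    c,P,z=look()
    for q in bot.cut_out("wrist",n)[:2]:
        m=cv2.erode(q["mask"].astype(np.uint8),np.ones((3,3)))>0
        r=rect(cloud(c,m),h-k,h+k); d=np.array(r[:2])-z[:2]*1000
        print(n,round(q["score"],2),np.round(r,1),"shift units",(d/40).round(3))
E
python3 - <<'E'
from h import *
find("blue_insulation",.02)
for cam in("top","scene"):
    c=bot.capture(cam)
    for q in bot.cut_out(cam,"concrete_slab")[:2]:
        P=cloud(c,q["mask"]); print(q["score"],np.percentile(P[:,2],[10,50,90]),rect(P,.024,.036) if (P[:,2]>.024).sum()>50 else 0)
E
```

```text
t: 10.98
tool_pos: [0.5599, -0.364, 0.1937]
ee_rot: [0.0, 0.049, 0.999, -0.0]
force: [0.5, 0.3, 0.3]
grip_width: 0.999
grasp_force: 0.0
t: 12.22
tool_pos: [0.5601, -0.036, 0.1999]
ee_rot: [0.0, -0.171, 0.985, -0.0]
force: [0.1, -1.0, -0.7]
grip_width: 0.997
grasp_force: 0.0
tcp [560.1 -36.7 199.7] long axis -70.37
blue_insulation 0.6 [555.4 -33.2 123.4  54.8  19.9] shift units [-0.119  0.088]
0.93 [0.02326189 0.03037718 0.03319396] (556.8728637695312, -364.2209167480469, 123.406982421875, 58.75456619262695, -5.412376403808594)
0.77 [0.02006144 0.02925442 0.03115297] (557.3709716796875, -363.89678955078125, 128.902587890625, 56.668678283691406, -4.968040466308594)
```

```bash
python3 -m handwheel '[[[0,0,0],[-0.12,0.09,-1],85],[[0,0,0],[0,0,-1],85],[[0,0,0],[0,0,-1],85],[[0,0,0],[0,0,-1],85],[[0,0,0],[0,0,-0.5],85],[[0,0,0],[0,0,-0.3],85],[[0,0,0],[0,0,0],85]]'
python3 -m handwheel '[[[0,0,0],[0,0,0],50],[[0,0,0],[0,0,0],50],[[0,0,0],[0,0,0],50],[[0,0,0],[0,0,0],50],[[0,0,0],[0,0,0],50],[[0,0,0],[0,0,0],50]]' 40
```

```text
t: 13.4
tool_pos: [0.555, -0.0327, 0.0069]
ee_rot: [-0.0, -0.17, 0.985, 0.0]
force: [0.0, 0.4, 0.1]
grip_width: 0.994
grasp_force: 0.0
t: 14.15
tool_pos: [0.5558, -0.0326, 0.0084]
ee_rot: [0.001, -0.17, 0.985, -0.0]
force: [-1.8, -0.2, 8.2]
grip_width: 0.64
grasp_force: 40.9
```

```bash
python3 -m handwheel '[[[0,0,0],[0,0,0.3],50],[[0,0,0],[0,0,1],50],[[0,0,0],[0,0,1],50],[[0,0,0],[0,0,1],50],[[0,0,0],[0,0,1],50],[[0,0,-0.85],[0,-1,0.2],50],[[0,0,-0.85],[0,-1,0],50],[[0,0,-0.85],[0,-1,0],50],[[0,0,-0.85],[0,-1,0],50],[[0,0,-0.85],[0,-1,0],50]]'
python3 -m handwheel '[[[0,0,0],[0,-1,0],50],[[0,0,0],[0,-1,0],50],[[0,0,0],[0,-1,0],50],[[0,0,0],[0.1,-0.2,0],50],[[0,0,0],[0,0,0],50],[[0,0,0],[0,0,0],50]]'
python3 - <<'E'
from h import *
c,P,z=look("pics/w5.png")
for th in (.010,.0125,.015): held(P,z,-5.7,th)
E
```

```text
t: 15.4
tool_pos: [0.555, -0.2338, 0.1884]
ee_rot: [0.0, 0.053, 0.999, -0.0]
force: [0.8, 0.2, -0.4]
grip_width: 0.639
grasp_force: 43.1
t: 16.15
tool_pos: [0.5592, -0.3593, 0.1876]
ee_rot: [-0.0, 0.051, 0.999, 0.0]
force: [0.6, -0.0, 0.7]
grip_width: 0.642
grasp_force: 43.1
tcp [ 559.3 -359.3  187.6] long axis 84.19
l [-62.7  56.5] t(-end) [-26.9  29.1] n 40588
l [-62.7  56.4] t(-end) [-26.9  29.1] n 44596
l [-62.6  56.1] t(-end) [-26.8  29. ] n 30295
```

View pics/w5.png

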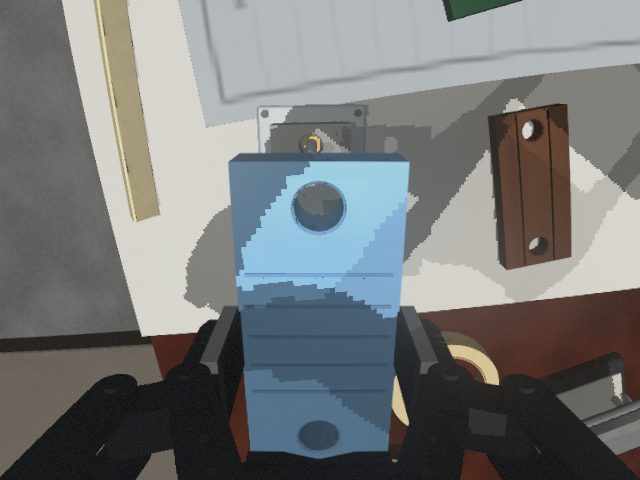

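Blue is held straight, hole (318,207), centred like the concrete. Small y correction and lower.

```bash
python3 -m handwheel '[[[0,0,0],[0,-0.12,0],50],[[0,0,0],[0,0,-1],50],[[0,0,0],[0,0,-1],50],[[0,0,0],[0,0,-0.3],50],[[0,0,0],[0,0,0],50],[[0,0,0],[0,0,-0.4],50],[[0,0,0],[0,0,-0.4],50],[[0,0,0],[0,0,0],50]]'
python3 -m handwheel '[[[0,0,0],[0,0,-0.3],50],[[0,0,0],[0,0,-0.3],50],[[0,0,0],[0,0,0],50]]'
```

```text
t: 17.2
tool_pos: [0.5585, -0.3648, 0.0619]
ee_rot: [-0.001, 0.051, 0.999, 0.001]
force: [0.9, -0.1, -0.5]
grip_width: 0.643
grasp_force: 43.1
t: 17.58
tool_pos: [0.559, -0.3652, 0.0383]
ee_rot: [-0.0, 0.051, 0.999, 0.0]
force: [-0.4, 0.0, -0.2]
grip_width: 0.641
grasp_force: 45.2
```

```bash
python3 -m handwheel '[[[0,0,0],[0,0,0],85],[[0,0,0],[0,0,0],85],[[0,0,0],[0,0,0],85],[[0,0,0],[0,0,0],85],[[0,0,0],[0,0,0.3],85],[[0,0,0],[0,0,1],85],[[0,0,0],[0,0,1],85],[[0,0,0],[0,0,1],85],[[0,0,0],[0,0,0.8],85]]'
python3 -m handwheel '[[[0,0,-0.63],[-0.28,0.95,0],85],[[0,0,0],[-0.28,0.95,0],85],[[0,0,0],[-0.28,0.95,0],85],[[0,0,0],[-0.28,0.95,0],85],[[0,0,0],[-0.28,0.95,0],85],[[0,0,0],[-0.28,0.95,0],85],[[0,0,0],[-0.28,0.95,0],85],[[0,0,0],[-0.28,0.95,0],85]]'
python3 -m handwheel '[[[0,0,0],[-0.28,0.95,0],85],[[0,0,0],[-0.28,0.95,0],85],[[0,0,0],[-0.28,0.95,0],85],[[0,0,0],[-0.28,0.95,0],85],[[0,0,0],[-0.28,0.95,0],85],[[0,0,0],[-0.28,0.95,0],85],[[0,0,0],[-0.28,0.95,0],85],[[0,0,0],[-0.28,0.95,0],85],[[0,0,0],[0,0,0],85],[[0,0,0],[0,0,0],85]]'
python3 - <<'E'
from h import *
find("plywood_deck",.015)
for cam in("top","scene"):
    c=bot.capture(cam)
    for q in bot.cut_out(cam,"blue_insulation")[:1]:
        P=cloud(c,q["mask"]); print(q["score"],np.percentile(P[:,2],[10,50,90]),rect(P,.044,.056) if (P[:,2]>.044).sum()>50 else 0)
E
```

```text
t: 18.7
tool_pos: [0.5594, -0.3655, 0.2061]
ee_rot: [0.001, 0.051, 0.999, -0.001]
force: [0.3, -0.1, 0.1]
grip_width: 0.994
grasp_force: 0.0
t: 19.7
tool_pos: [0.4692, -0.0602, 0.2042]
ee_rot: [0.001, 0.084, 0.996, -0.0]
force: [0.4, 0.5, 0.0]
grip_width: 0.996
grasp_force: 0.0
t: 20.95
tool_pos: [0.3801, 0.2424, 0.2037]
ee_rot: [0.0, 0.084, 0.996, 0.0]
force: [-1.0, 0.1, -0.2]
grip_width: 0.997
grasp_force: 0.0
tcp [380.2 242.1 203.6] long axis 80.33
plywood_deck 0.89 [379.4 243.9 124.3  56.3  -9.5] shift units [-0.019  0.043]
0.88 [0.0465168  0.05071709 0.05316704] (557.7382202148438, -364.93829345703125, 124.37029266357422, 58.82528305053711, -5.145683288574219)
0.83 [0.03922447 0.04926867 0.05108293] (557.4142456054688, -365.1882019042969, 128.52516174316406, 56.71198272705078, -5.8976593017578125)
```

```bash
python3 -m handwheel '[[[0,0,0],[-0.02,0.04,-1],85],[[0,0,0],[0,0,-1],85],[[0,0,0],[0,0,-1],85],[[0,0,0],[0,0,-1],85],[[0,0,0],[0,0,-0.6],85],[[0,0,0],[0,0,-0.32],85],[[0,0,0],[0,0,0],85]]'
python3 -m handwheel '[[[0,0,0],[0,0,0],50],[[0,0,0],[0,0,0],50],[[0,0,0],[0,0,0],50],[[0,0,0],[0,0,0],50],[[0,0,0],[0,0,0],50],[[0,0,0],[0,0,0],50]]' 40
```

```text
t: 22.12
tool_pos: [0.3791, 0.2441, 0.0062]
ee_rot: [-0.0, 0.084, 0.996, -0.0]
force: [-0.3, -0.2, 1.0]
grip_width: 0.999
grasp_force: 0.0
t: 22.88
tool_pos: [0.3797, 0.2445, 0.0076]
ee_rot: [0.001, 0.084, 0.996, 0.0]
force: [-1.8, -1.6, 16.3]
grip_width: 0.635
grasp_force: 38.9
```

```bash
python3 -m handwheel '[[[0,0,0],[0,0,0.3],50],[[0,0,0],[0,0,1],50],[[0,0,0],[0,0,1],50],[[0,0,0],[0,0,1],50],[[0,0,0],[0,0,1],50],[[0,0,0.63],[0.28,-0.95,0.3],50],[[0,0,0],[0.28,-0.95,0],50],[[0,0,0],[0.28,-0.95,0],50],[[0,0,0],[0.28,-0.95,0],50]]'
python3 -m handwheel '[[[0,0,0],[0.28,-0.95,0],50],[[0,0,0],[0.28,-0.95,0],50],[[0,0,0],[0.28,-0.95,0],50],[[0,0,0],[0.28,-0.95,0],50],[[0,0,0],[0.28,-0.95,0],50],[[0,0,0],[0.28,-0.95,0],50]]'
python3 -m handwheel '[[[0,0,0],[0.28,-0.95,0],50],[[0,0,0],[0.28,-0.95,0],50],[[0,0,0],[0.28,-0.95,0],50],[[0,0,0],[0.28,-0.95,0],50],[[0,0,0],[0.28,-0.95,0],50],[[0,0,0],[0.02,-0.95,0],50],[[0,0,0],[0,0,0],50],[[0,0,0],[0,0,0],50]]'
python3 - <<'E'
from h import *
c,P,z=look("pics/w6.png")
for th in (.0075,.010): held(P,z,-5.7,th)
E
```

```text
t: 24.0
tool_pos: [0.424, 0.0911, 0.1915]
ee_rot: [0.001, 0.051, 0.999, 0.0]
force: [-0.5, -0.5, -0.6]
grip_width: 0.633
grasp_force: 42.7
t: 24.75
tool_pos: [0.4912, -0.1369, 0.1915]
ee_rot: [0.0, 0.051, 0.999, -0.0]
force: [0.8, 0.4, -0.7]
grip_width: 0.635
grasp_force: 42.7
t: 25.75
tool_pos: [0.5477, -0.3631, 0.191]
ee_rot: [-0.0, 0.051, 0.999, 0.0]
force: [-0.4, 0.0, -0.5]
grip_width: 0.633
grasp_force: 42.7
tcp [ 547.8 -362.8  191. ] long axis 84.15
l [-62.5  60.9] t(-end) [-27.3  29. ] n 43466
l [-62.4  60.7] t(-end) [-27.1  28.9] n 40103
```

View pics/w6.png

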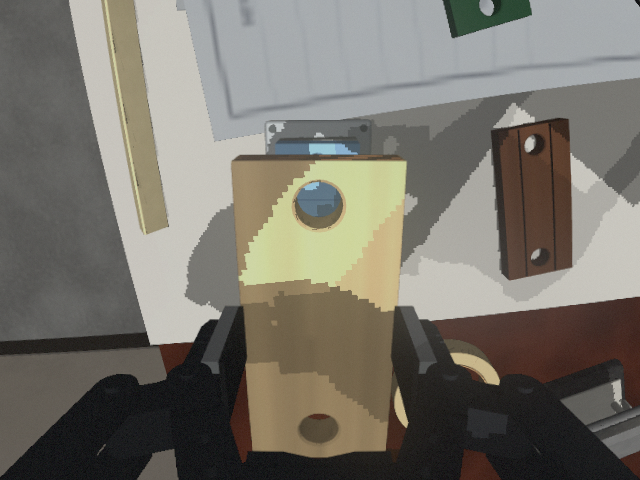

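Plywood is held straight, hole at (318,204). Correcting x by 11 mm and lowering.

```bash
python3 -m handwheel '[[[0,0,0],[0.28,-0.04,0],50],[[0,0,0],[0,0,-1],50],[[0,0,0],[0,0,-1],50],[[0,0,0],[0,0,-0.45],50],[[0,0,0],[0,0,0],50],[[0,0,0],[0,0,-0.3],50],[[0,0,0],[0,0,-0.3],50],[[0,0,0],[0,0,0],50]]'
python3 -m handwheel '[[[0,0,0],[0,0,-0.2],50],[[0,0,0],[0,0,-0.06],50],[[0,0,0],[0,0,0],50]]'
```

```text
t: 26.8
tool_pos: [0.5588, -0.3651, 0.0677]
ee_rot: [-0.001, 0.051, 0.999, 0.0]
force: [-0.0, -0.7, -0.6]
grip_width: 0.635
grasp_force: 42.7
t: 27.18
tool_pos: [0.5592, -0.3653, 0.0581]
ee_rot: [0.0, 0.051, 0.999, -0.0]
force: [0.2, -0.4, -0.2]
grip_width: 0.63
grasp_force: 42.7
```

```bash
python3 -m handwheel '[[[0,0,0],[0,0,0],85],[[0,0,0],[0,0,0],85],[[0,0,0],[0,0,0],85],[[0,0,0],[0,0,0],85],[[0,0,0],[0,0,0.3],85],[[0,0,0],[0,0,1],85],[[0,0,0],[0,0,1],85],[[0,0,0],[0,0,1],85],[[0,0,0],[0,0,0.4],85]]'
python3 -m handwheel '[[[0,0,0.66],[0.1,1,0],85],[[0,0,0.66],[0,1,0],85],[[0,0,0.66],[0,1,0],85],[[0,0,0],[0,1,0],85],[[0,0,0],[0,0.35,0],85],[[0,0,0],[0,0,0],85],[[0,0,0],[0,0,0],85]]'
python3 - <<'E'
from h import *
find("walnut_floor",.015)
for cam in("top","scene"):
    c=bot.capture(cam)
    for q in bot.cut_out(cam,"plywood_deck")[:1]:
        P=cloud(c,q["mask"]); print(q["score"],np.percentile(P[:,2],[10,50,90]),rect(P,.059,.071) if (P[:,2]>.059).sum()>50 else 0)
E
```

```text
t: 28.3
tool_pos: [0.56, -0.3659, 0.2095]
ee_rot: [0.002, 0.051, 0.999, -0.001]
force: [-0.8, 0.2, -0.9]
grip_width: 0.995
grasp_force: 0.0
t: 29.18
tool_pos: [0.5633, -0.1923, 0.206]
ee_rot: [0.0, -0.052, 0.999, -0.0]
force: [-0.3, -0.0, -0.2]
grip_width: 0.992
grasp_force: 0.0
tcp [ 563.3 -192.5  206. ] long axis -84.05
walnut_floor 0.65 [ 563.2 -189.2  123.1   54.4    6.1] shift units [-0.002  0.083]
0.55 [0.05727225 0.06546253 0.06897097] (544.1795654296875, -347.0572204589844, 85.58258819580078, 24.265737533569336, -6.88555908203125)
0.61 [0.06021555 0.06447688 0.06615333] (557.8924560546875, -365.39141845703125, 128.75755310058594, 57.0933723449707, -6.0112457275390625)
```

```bash
python3 -m handwheel '[[[0,0,0],[0,0.08,-1],85],[[0,0,0],[0,0,-1],85],[[0,0,0],[0,0,-1],85],[[0,0,0],[0,0,-1],85],[[0,0,0],[0,0,-0.6],85],[[0,0,0],[0,0,-0.38],85],[[0,0,0],[0,0,0],85]]'
python3 -m handwheel '[[[0,0,0],[0,0,0],50],[[0,0,0],[0,0,0],50],[[0,0,0],[0,0,0],50],[[0,0,0],[0,0,0],50],[[0,0,0],[0,0,0],50],[[0,0,0],[0,0,0],50]]' 40
python3 -m handwheel '[[[0,0,0],[0,0,0.3],50],[[0,0,0],[0,0,1],50],[[0,0,0],[0,0,1],50],[[0,0,0],[0,0,1],50],[[0,0,0],[0,0,1],50],[[0,0,-0.66],[0,-1,0.3],50],[[0,0,-0.66],[0,-1,0],50],[[0,0,-0.66],[0,-1,0],50],[[0,0,0],[-0.1,-1,0],50],[[0,0,0],[0,-0.4,0],50]]'
python3 -m handwheel '[[[0,0,0],[0,0,0],50],[[0,0,0],[0,0,0],50]]'
python3 - <<'E'
from h import *
c,P,z=look("pics/w7.png")
for th in (.0075,.010): held(P,z,-5.7,th)
E
```

```text
t: 30.35
tool_pos: [0.5629, -0.1881, 0.0063]
ee_rot: [-0.001, -0.052, 0.999, 0.0]
force: [0.3, -0.7, -0.6]
grip_width: 0.999
grasp_force: 0.0
t: 31.1
tool_pos: [0.5638, -0.1884, 0.0084]
ee_rot: [0.001, -0.052, 0.999, -0.0]
force: [-1.9, 0.5, 11.5]
grip_width: 0.635
grasp_force: 39.8
t: 32.35
tool_pos: [0.5587, -0.3661, 0.1918]
ee_rot: [0.0, 0.052, 0.999, -0.0]
force: [-0.3, 0.5, -0.8]
grip_width: 0.635
grasp_force: 42.5
t: 32.6
tool_pos: [0.5593, -0.363, 0.1912]
ee_rot: [-0.0, 0.051, 0.999, 0.0]
force: [-0.8, 0.4, -0.8]
grip_width: 0.634
grasp_force: 42.5
tcp [ 559.3 -362.9  191.2] long axis 84.18
l [-62.7  60.7] t(-end) [-26.9  29. ] n 43094
l [-62.7  60.4] t(-end) [-26.8  29. ] n 26792
```

View pics/w7.png

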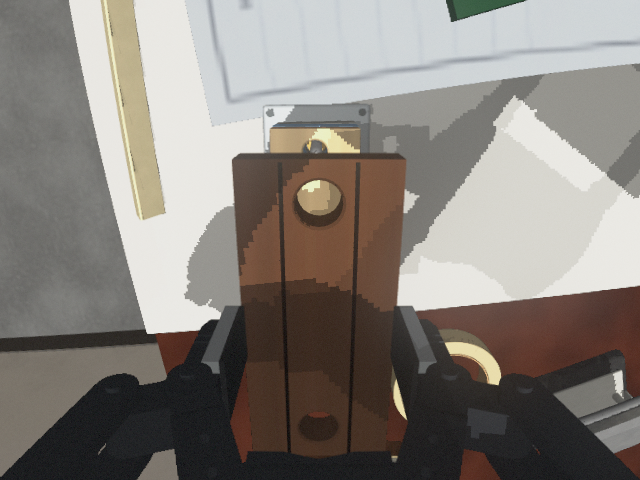

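Walnut is held the same way, hole at (319,203). Small correction and lower.

```bash
python3 -m handwheel '[[[0,0,0],[0,-0.04,0],50],[[0,0,0],[0,0,-1],50],[[0,0,0],[0,0,-1],50],[[0,0,0],[0,0,-0.4],50],[[0,0,0],[0,0,0],50],[[0,0,0],[0,0,-0.3],50],[[0,0,0],[0,0,-0.22],50],[[0,0,0],[0,0,0],50],[[0,0,0],[0,0,0],50]]'
```

```text
t: 33.78
tool_pos: [0.5592, -0.3658, 0.0742]
ee_rot: [0.0, 0.051, 0.999, -0.0]
force: [1.0, -0.0, -0.5]
grip_width: 0.634
grasp_force: 42.5
```

```bash
python3 -m handwheel '[[[0,0,0],[0,0,-0.03],50],[[0,0,0],[0,0,0],50],[[0,0,0],[0,0,0],85],[[0,0,0],[0,0,0],85],[[0,0,0],[0,0,0],85],[[0,0,0],[0,0,0],85],[[0,0,0],[0,0,0.3],85],[[0,0,0],[0,0,1],85],[[0,0,0],[0,0,1],85],[[0,0,0],[0,0.5,1],85]]'
python3 -m handwheel '[[[0,0,0],[0,1,0],85],[[0,0,0],[0,1,0],85],[[0,0,0],[0,1,0],85],[[0,0,0],[0,0,0],85],[[0,0,0],[0,0,0],85]]'
python3 - <<'E'
from h import *
c,P,z=look("pics/w8.png")
s=P[(abs(P[:,0]-.556)<.09)&(abs(P[:,1]+.364)<.06)]
print(np.round(rect(s,.072,.09),1),np.round(rect(s,.006,.014),1))
t=s[s[:,2]>.072]; A=np.c_[t[:,:2],np.ones(len(t))]; print(np.linalg.lstsq(A,t[:,2],rcond=None)[0],np.median(t[:,2]))
c=bot.capture("scene"); cv2.imwrite("pics/s8.png",cv2.resize(c["img"][200:360,380:600],None,fx=3,fy=3))
for q in bot.cut_out("scene","walnut_floor")[:1]:
    P=cloud(c,q["mask"]); print(q["score"],np.percentile(P[:,2],[10,50,90]),rect(P,.074,.086))
E
```

```text
t: 35.02
tool_pos: [0.5591, -0.3465, 0.207]
ee_rot: [0.0, 0.052, 0.999, -0.0]
force: [0.5, 0.8, -0.6]
grip_width: 0.997
grasp_force: 0.0
t: 35.65
tool_pos: [0.5595, -0.2261, 0.2056]
ee_rot: [0.0, 0.051, 0.999, -0.0]
force: [-0.2, -0.4, 0.6]
grip_width: 0.995
grasp_force: 0.0
tcp [ 559.4 -226.4  205.4] long axis 84.11
[ 558.9 -364.9  124.5   58.1   -6. ] [ 559.1 -363.   150.4   80.9   -5. ]
[ 0.00120366 -0.01964482  0.07258847] 0.08074524033898164
0.88 [0.07211425 0.07932039 0.08112402] (558.166259765625, -365.7256774902344, 129.26657104492188, 56.90057373046875, -6.06494140625)
```

View pics/s8.png

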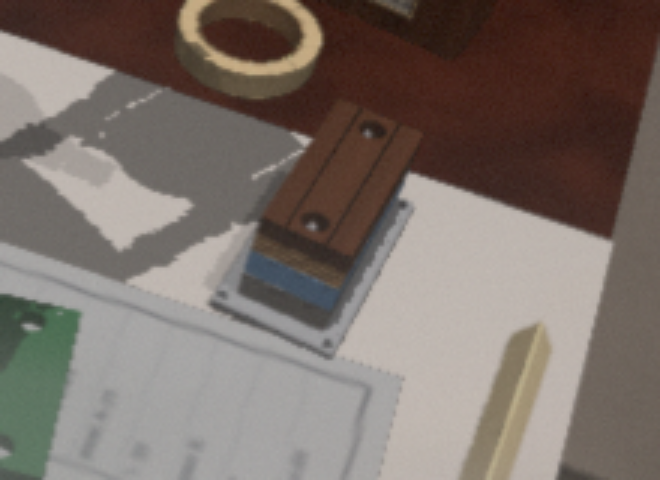

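View pics/w8.png

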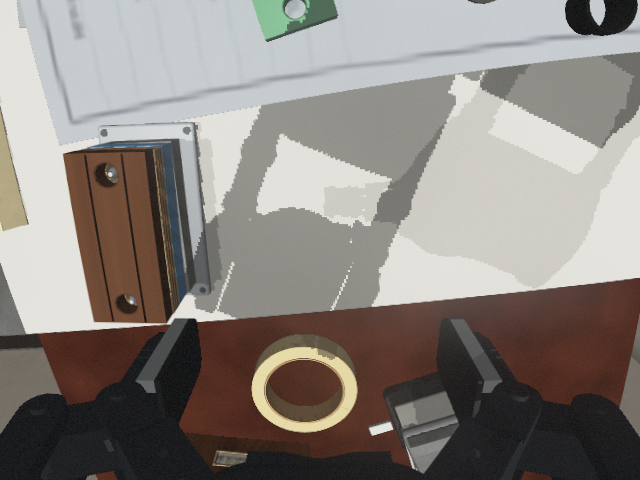

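The stack is complete: all four layers lie flat in the right order, and the rod tips show in the walnut's holes at (108,173) and (127,300) in the wrist view.

```bash
python3 -c "
from rig import bot
print(bot.hand_in())"
```

```text
the job is handed in; nothing more can be done
None
```

The floor sample is built on the stand (concrete, insulation, plywood, walnut, from the foot up), the last camera check showed the stack flat and over both rods, and the job is handed in; no verdict was returned.

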